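Close the water canister's filler cap until it clicks

TASK

The cap of the larger water canister is on but not yet tight. Turn it clockwise by its bar grip until the cap is fully home and the grip slips on with a click; stop after a click or two, well before the fourth, and let go. The cap of the smaller canister is already tight: leave it as it is.

Things in the scene. Friction and masses are not known exactly. Their poses are not given: they have to be found in the camera images.
- filler_grip (a point): Grip point of the cap on the LARGER canister (white, 220x130, 140 tall, fixed): a grey bar 50 long, 14 wide, 36 tall, on a black skirt (64 across) with a nose. Point on the upright turning axis, 26 above the skirt, 10 below the bar's top, 186 above the counter (mm). x runs level along the bar, at first towards the nose, y across it; turns with the bar. Within 60 mm nothing is taller than the skirt.
- filler_seat (a joint): Angle of that cap's black skirt, rad, growing clockwise seen from above. At 1.0 it is home: the nose lies side to side with the steel stop lug on the canister (12 degrees between their middles) and goes no further. Starts 0.35 to 0.85 short of that. Turns with the bar at about 0.03 N m and stays where it is left.
- filler_click (a joint): Slip of the bar past the skirt, rad, growing clockwise. 0 at first (bar in line with nose) and while the cap turns home; then the limiter slips at about 0.15 N m, evenly, the bar goes on alone and stays where it is left. A click is each 0.25 rad (15 degrees) of slip: one to two clicks put the bar 0.25 to 0.5 rad clockwise past the nose; 0.95 is too far.
- small_click (a joint): Slip of the like but smaller bar (40 mm long) on the SMALLER canister (160 x 100, 100 mm tall), rad; 0 at the start, when its nose is at its stop and its bar already stands 23 degrees past the nose. Leave it. The canisters may stand either way round, left or right of the middle.
Mind the look-alikes: they are no part of the job. What is shaped like the part that bears small_click but blue or yellow is not meant.

How it is judged (in metres and radians):
On the way, in this order (a step that is already met when the one before it is completed fails the run):
1. the larger canister's cap is turned home, its nose at the stop (value of joint filler_seat above 0.95 rad), for 0.05 s.
2. the grip has slipped by one click with the cap home (value of joint filler_seat above 0.95 rad and value of joint filler_click above 0.2 rad), for 0.05 s.
At the end, for the whole second after the job is handed in: The larger canister's cap is home (filler_seat above 0.93 rad), its grip has slipped by one click and not four (filler_click between 0.2 and 0.95 rad) and is at rest, and the smaller canister's grip has not been turned (small_click below 0.2 rad) (value of joint filler_seat above 0.93 rad and value of joint filler_click between 0.2 and 0.95 rad and velocity of joint filler_click below 0.05 rad/s and value of joint small_click below 0.2 rad); the robot touches nothing.
It fails at once if the larger cap's grip is run on to the fourth click (filler_click above 0.95 rad) (value of joint filler_click above 0.95 rad).
It fails at once if the smaller canister's grip is turned (small_click above 0.2 rad) (value of joint small_click above 0.2 rad).
It also fails if it takes over 32 s, if anything falls off the work surface, if the arm or the gripper's body presses on something with over 40 N, if the wrist force passes 120 N, or if a joint passes its speed limit or range.

ROBOT

A 7-joint arm with a two-finger parallel gripper is mounted at the origin on the work surface. World frame = base frame: x ahead of the robot, y to its left, z up, the work surface at z = 0. Lengths are in mm, angles in rad, forces in N, time in s.
With the tool pointing down it reaches from about 350 to 900 mm from the base axis. Payload 19.9 kg.
Tool frame: the origin (TCP) lies midway between the tips of the shut fingers; the grasp point (between the pads) lies 19 mm behind it; z points along the fingers, y is the line along which they close (so a half turn about z gives the same grasp; the last joint's range is limited). The gripper opens to 94 mm and grips with 3 to 60 N. Pads are 16 mm wide; open, the fingers measure 119 mm over their backs; the gripper's body (75 mm by 177 mm) begins 78 mm behind the grasp point.
Start: joints at [1.238, 0.417, -0.01, 1.614, 0.005, 1.111, -0.053], TCP at [179.791, -598.56, 205.425] pointing down, gripper open.
Joint ranges: [-2.81, 2.81], [-0.39, 2.02], [-1.27, 1.25], [0.06, 2.57], [-1.19, 4.33], [0.19, 2], [-2.82, 2.82]. Speed limits (rad/s): [1.89, 1.89, 2.39, 2.39, 3.01, 3.01, 3.01].

INTERFACE

Orientations are given as a unit quaternion [w, x, y, z].
In Python, from bench import manip, cams, trace, spot_point gives the robot as it stands. The module is installed in compiled form; this text tells all that it offers.
- The arm moves only by the shell command python3 -m creep 'ROWS'. ROWS is JSON, a list of rows, each a list of 7 numbers: the opening, from -1 (shut) to 1 (fully open), then the shift along the tool's x, y, z as a fraction of full scale, then the turn, a rotation vector about the tool's x, y, z as a fraction of full scale. In form: [[hand, tx, ty, tz, rx, ry, rz], ...]. A call has 1 to 8 rows; each row shifts and turns the commanded pose from where the row before left it, along the tool's axes as they then stand; what a row does not reach is not made up. Full scale, the value 1, is 0.05 m for a shift and pi rad for a turn. A row lasts 1/8 s, in which the tool goes at most 62.5 mm and 10.7 degrees, less where a joint would pass 70% of its speed; a pose out of reach is approached as far as the arm can. A call with a number of a shift or a turn outside -1 to 1 is refused whole. A call with a gripper value outside its range is refused whole. The fingers move at their own pace and stop on an object; the grip force is fixed at half the most. Time passes only in rows, so rows that do not move let the fingers close. It gives the time, the measured TCP pose, the force, the opening and the grip force at its end, in the units of the state.
- manip.read_state(): the state, without advancing time (a new reading comes with each control period).
- cams.grab_frame(name): name is "scene" or "side" or "wrist"; returns a dict with "image" (480x640x3 uint8, blue, green, red), "depth" (480x640 float32, mm along the optical axis (not along the pixel's ray), 0 where there is no reading), "K" (3x3 intrinsics, pixels), "rvec" (rotation vector, rad) and "tvec" (3), from world to camera coordinates, as OpenCV has them. Camera axes: x right, y down, z forward; pixel columns grow to the right and rows downward; lengths in mm; the calibration is good to about 2 mm. The wrist camera is an equidistant fisheye: a pixel r from the principal point sees the ray r / f radians off the axis. A picture is of the moment at which its call begins.
- manip.job_done(): hands the job in; it is judged then, once.
Trained networks look in a picture, given as the dict that the camera call returned (one of the last four; its "shot" number tells which), for a name from the list of things; names that differ only in an ending like _2 or _b are one class to them, and where a whole thing is asked for, a point or a joint stands for the part that bears it (a point fixed in the world has none). Each returns a list of dicts, best first, with "conf" (0 to 1); they miss things now and then, are a little off and sometimes report something else, mostly with a low value. They report only what shows in the picture. A call takes as long as a camera call. They do not tell look-alikes from the thing itself.
- trace(thing, picture): "region" (480x640 bool, what is visible of it) and "point" ([column, row] in pixels, amid what is visible of it).
- spot_point(thing, picture): "point" ([column, row] in pixels: a listed point, or the origin of a listed thing).
The state is a dict: "clock": time; "joint_pos": joint angles; "qd": joint speeds; "effort": joint torques, N m; "position": TCP position; "orientation": TCP orientation; "force": force on the tool from outside, world axes, zero at the start; "ft_torque": the same for the moment, N m; "opening": opening from 0.0 (shut) to 1.0 (fully open); "gripper_force": force on a finger pad.
Only numpy, scipy, OpenCV 4.12 (cv2) and the standard library are available. Lean on these libraries where they do the work, as an engineer would, in place of code of your own. Each camera call takes 0.05 s, during which the arm holds its last target. There are 200 camera calls.

## Working session

There is one attempt and no reset: what is moved stays moved. The work goes in short steps, Python scripts to look and compute and a shell command to move; the robot and the scene stay as the last step left them, time stands still between calls to the robot, and variables do not carry over. Pictures are saved under pics/ and viewed, at most 10 in all, crops included, and the job is handed in when it is done.

```bash
mkdir -p pics; cat > h.py <<'E'
import numpy as np,cv2
from bench import manip,cams,trace,spot_point
def world(f,px,z=None):
    K=f["K"];R=cv2.Rodrigues(np.array(f["rvec"],float))[0];t=np.array(f["tvec"],float).ravel()
    u,v=px;r=np.array([(u-K[0][2])/K[0][0],(v-K[1][2])/K[1][1],1.])
    C=-R.T@t;d=R.T@r
    if z is None: return C+d*f["depth"][int(round(v)),int(round(u))]
    return C+d*(z-C[2])/d[2]
E
python3 - <<'E'
from h import *
np.set_printoptions(precision=1,suppress=True)
s=manip.read_state();print(s["clock"],s["position"],s["orientation"])
for n in("scene","side"):
    f=cams.grab_frame(n);cv2.imwrite(f"pics/{n}0.png",f["image"])
    for d in spot_point("filler_grip",f)[:3]: print(n,"grip",d["conf"],d["point"],world(f,d["point"],186))
    for k in("filler_seat","filler_click","small_click"):
        for d in trace(k,f)[:3]: print(n,k,d["conf"],d["point"],world(f,d["point"]),d["region"].sum())
E
```

```text
0.0 [ 179.7 -598.2  204.8] [-0.   1.   0.1 -0. ]
scene grip 0.7 [217.2, 162.1] [ 537.9 -278.2  186. ]
scene filler_seat 0.68 [214.5, 170.3] [ 547.8 -273.7  173.1] 951
scene filler_seat 0.57 [218.3, 166.6] [ 539.1 -273.1  179.1] 592
scene filler_click 0.62 [217.7, 168.7] [ 540.8 -274.2  173.3] 558
scene small_click 0.9 [426.0, 267.0] [319.8  94.2 136.9] 511
scene small_click 0.73 [324.9, 152.0] [ 316.5 -250.   125.3] 337
scene small_click 0.67 [324.5, 380.6] [582.1 188.4 158.3] 548
side grip 0.72 [385.7, 338.0] [ 543.1 -284.6  186. ]
side filler_seat 0.72 [385.8, 350.3] [ 543.8 -290.9  164.8] 1629
side filler_seat 0.53 [381.7, 342.5] [ 537.2 -289.4  182.7] 1030
side filler_click 0.65 [386.7, 343.4] [ 544.1 -290.4  181.3] 1110
side small_click 0.85 [370.1, 158.6] [571.7 178.4 133.5] 348
side small_click 0.72 [223.0, 346.8] [ 312.7 -265.9  156.1] 551
side small_click 0.71 [239.6, 197.3] [316.4  71.2 140.2] 390
```

View pics/scene0.png

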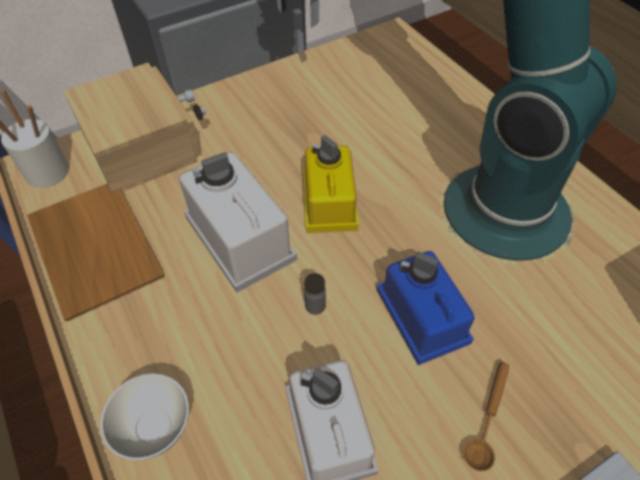

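View pics/side0.png

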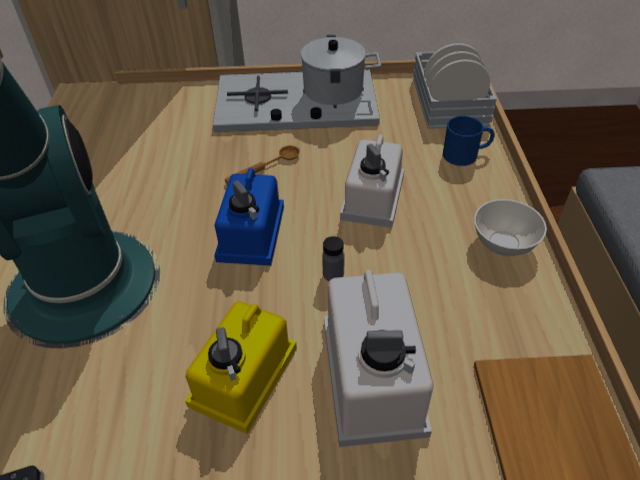

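The larger white canister's cap is at scene (217,165) and side (383,348). Its nose points towards +x (side 412,349), and the lug is clockwise of it (side 408,365). The smaller white canister is at scene (325,385); the blue and yellow ones are look-alikes.

```bash
python3 - <<'E'
from h import *
from scipy.spatial.transform import Rotation as Ro
np.set_printoptions(precision=3,suppress=True)
s=manip.read_state();q=s["orientation"];R=Ro.from_quat([q[1],q[2],q[3],q[0]]).as_matrix();print(R)
f=cams.grab_frame("side")
r=trace("filler_click",f)[0]["region"]
P=np.array([world(f,(u,v)) for v,u in zip(*np.nonzero(r))])
T=P[(P[:,2]>190)&(P[:,2]<205)];print(len(T),T.mean(0),cv2.minAreaRect(T[:,:2].astype(np.float32)))
a,n,l=[world(f,p,z) for p,z in(((383,352),155),((412,349),152),((409,364),152))]
print(a,n,l)
cv2.imwrite("pics/s1.png",cv2.resize(f["image"][310:400,330:440],None,fx=6,fy=6,interpolation=2))
E
```

```text
[[ 0.958  0.288 -0.   ]
 [ 0.288 -0.958  0.   ]
 [-0.    -0.    -1.   ]]
355 [ 540.873 -285.001  195.131] ((541.0701904296875, -283.94818115234375), (15.274942398071289, 48.53053283691406), 86.89645385742188)
[ 540.869 -287.232  155.   ] [ 583.312 -282.767  152.   ] [ 575.335 -306.952  152.   ]
```

View pics/s1.png

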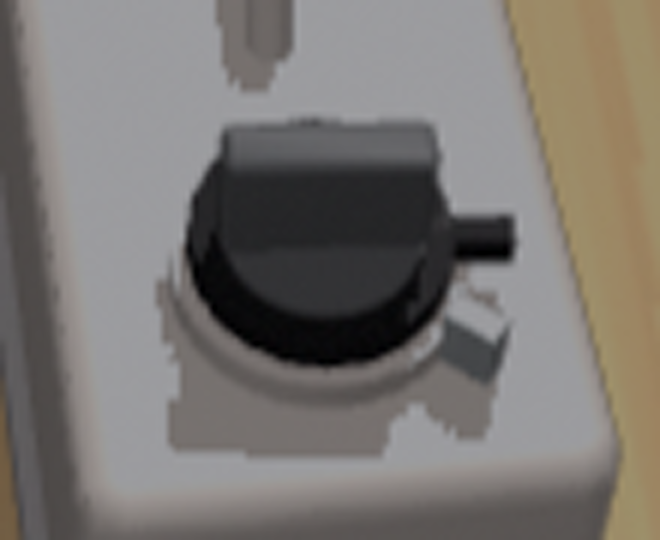

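The crop shows the bar lined up with the nose, both near 0° (crop 485,238). The steel lug is about 33° clockwise (crop 475,340), so the cap needs roughly 0.4 rad to get home. The axis is at about (541,-284).

```bash
python3 -m creep '[[1,0,0,-0.8,0,0,0],[1,0.97,-0.44,-0.4,0,0,0],[1,0.97,-0.44,0,0,0,0],[1,0.97,-0.44,0,0,0,0],[1,0.97,-0.44,0,0,0,0],[1,0.97,-0.44,0,0,0,0],[1,0.97,-0.44,0,0,0,0],[1,0.97,-0.44,0,0,0,0]]'
python3 - <<'E'
from h import *
s=manip.read_state();print(s["joint_pos"],s["position"])
E
```

```text
clock: 1.6
position: [461.8, -352.2, 265.7]
orientation: [0.0, 0.989, 0.145, 0.0]
force: [-0.1, -0.2, -0.6]
opening: 0.998
gripper_force: 0.0
[ 0.75500753  0.29444778 -0.19428369  1.65032799  0.06016659  1.20232719
 -0.73195858] [ 461.76645297 -352.17889453  265.65626326]
```

```bash
python3 -m creep '[[1,0.95,-0.42,0,0,0,0],[1,0.95,-0.42,0,0,0,0],[1,0,0,0,0,0,0.055],[1,0,0,0,0,0,0.055],[1,0,0,0,0,0,0],[1,0,0,0,0,0,0]]'
python3 - <<'E'
from h import *
from scipy.spatial.transform import Rotation as Ro
np.set_printoptions(precision=3,suppress=True)
s=manip.read_state();q=s["orientation"];print(s["joint_pos"],s["position"],Ro.from_quat([q[1],q[2],q[3],q[0]]).as_matrix())
f=cams.grab_frame("wrist");cv2.imwrite("pics/w1.png",f["image"])
K=f["K"];R=cv2.Rodrigues(np.array(f["rvec"],float))[0];t=np.array(f["tvec"],float).ravel();C=-R.T@t
print(C)
def wf(px,z):
    a=np.array([px[0]-K[0][2],px[1]-K[1][2]])/K[0][0];th=np.linalg.norm(a)
    d=R.T@np.array([*(np.sin(th)*a/th),np.cos(th)]);return C+d*(z-C[2])/d[2]
for d in spot_point("filler_grip",f)[:2]: print(d["conf"],d["point"],wf(d["point"],186))
for d in trace("filler_click",f)[:1]:
    r=d["region"];P=np.array([wf((u,v),196) for v,u in zip(*np.nonzero(r))],np.float32)
    print(d["conf"],d["point"],cv2.minAreaRect(P[:,:2]))
E
```

```text
clock: 2.35
position: [539.5, -285.9, 265.4]
orientation: [-0.0, 1.0, -0.025, -0.0]
force: [-0.5, 0.4, -1.0]
opening: 1.0
gripper_force: 0.0
[ 0.575  0.35  -0.18   1.575  0.065  1.222 -1.237] [ 539.506 -285.854  265.442] [[ 0.999 -0.05  -0.   ]
 [-0.05  -0.999  0.   ]
 [-0.    -0.    -1.   ]]
[ 610.636 -288.63   443.974]
0.62 [312.8, 245.3] [ 542.658 -282.099  186.   ]Traceback (most recent call last):
  File "<stdin>", line 14, in <module>
cv2.error: OpenCV(4.12.0) /io/opencv/modules/imgproc/src/convhull.cpp:143: error: (-215:Assertion failed) total >= 0 && (depth == CV_32F || depth == CV_32S) in function 'convexHull'
```

View pics/w1.png

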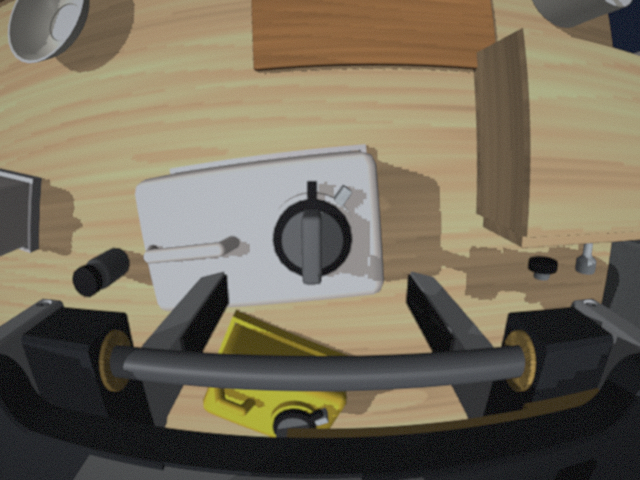

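The wrist view has the bar at (312,247) between the fingers, the nose at (312,188) and the lug at (343,195). Nose to lug is about 34°, so home is about 22° away. Descending and closing.

```bash
python3 -m creep '[[1,0.04,-0.04,0.8,0,0,0],[1,0,0,0.8,0,0,0],[1,0,0,0.3,0,0,0],[1,0,0,0,0,0,0],[-1,0,0,0,0,0,0],[-1,0,0,0,0,0,0],[-1,0,0,0,0,0,0],[-1,0,0,0,0,0,0]]'
```

```text
clock: 3.5
position: [541.7, -284.0, 170.7]
orientation: [0.0, 1.0, -0.027, 0.0]
force: [-0.3, -0.6, 0.4]
opening: 0.615
gripper_force: 0.0
```

```bash
python3 -m creep '[[-1,0,0,0,0,0,0],[-1,0,0,0,0,0,0],[-1,0,0,0,0,0,0],[-1,0,0,0,0,0,0],[-1,0,0,0,0,0,0],[-1,0,0,0,0,0,0],[-1,0,0,0,0,0,0]]'
```

```text
clock: 4.38
position: [541.9, -282.3, 170.4]
orientation: [-0.001, 1.0, -0.026, -0.0]
force: [-1.0, 8.4, 3.9]
opening: 0.149
gripper_force: 30.0
```

```bash
python3 -m creep '[[-1,0,-0.03,0,0,0,0],[-1,0,0,0,0,0,0.025],[-1,0,0,0,0,0,0.025],[-1,0,0,0,0,0,0.025],[-1,0,0,0,0,0,0.025],[-1,0,0,0,0,0,0]]'; python3 -c "
from h import *
s=manip.read_state();print(s['ft_torque'],s['joint_pos'])"
```

```text
clock: 5.12
position: [541.7, -282.7, 170.4]
orientation: [0.0, 0.983, -0.183, -0.0]
force: [0.8, -1.2, 0.4]
opening: 0.147
gripper_force: 30.0
[-0.15572201  0.0956796  -0.01186106] [ 0.51712577  0.42917037 -0.11343495  1.68216981  0.05530056  1.03330332
 -1.55296988]
```

```bash
python3 -m creep '[[-1,0,0,0,0,0,0.025],[-1,0,0,0,0,0,0.025],[-1,0,0,0,0,0,0.025],[-1,0,0,0,0,0,0]]'; python3 - <<'E'
from h import *
s=manip.read_state();print(s['ft_torque'])
f=cams.grab_frame("side");cv2.imwrite("pics/s2.png",cv2.resize(f["image"][300:400,320:440],None,fx=5,fy=5,interpolation=2))
f=cams.grab_frame("wrist");cv2.imwrite("pics/w2.png",cv2.resize(f["image"][140:300,220:420],None,fx=3,fy=3,interpolation=2))
E
```

```text
clock: 5.62
position: [541.5, -283.0, 170.5]
orientation: [0.0, 0.955, -0.296, -0.0]
force: [-1.5, -2.0, 1.3]
opening: 0.148
gripper_force: 30.0
[-0.75747007  0.44685014 -0.03801492]
```

View pics/w2.png

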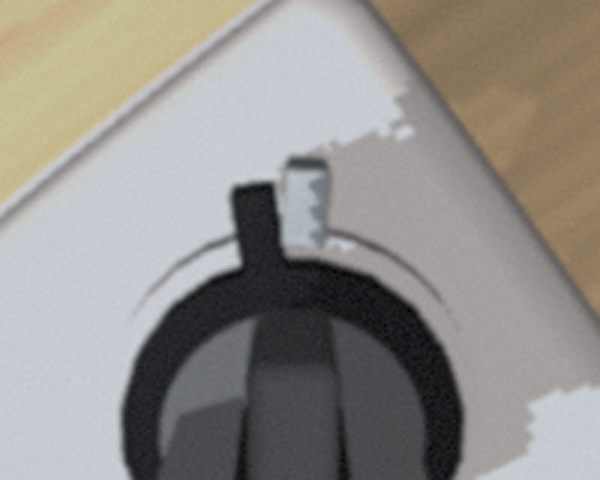

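The nose (crop 257,215) is now against the lug (crop 305,200), and the bar is about 8° past the nose. Another 14° or so gives about 0.4 rad of slip.

```bash
python3 -m creep '[[-1,0,0,0,0,0,0.026],[-1,0,0,0,0,0,0.026],[-1,0,0,0,0,0,0.026],[-1,0,0,0,0,0,0],[-1,0,0,0,0,0,0]]'; python3 - <<'E'
from h import *
s=manip.read_state();print(s['ft_torque'])
f=cams.grab_frame("wrist");cv2.imwrite("pics/w3.png",cv2.resize(f["image"][140:300,220:420],None,fx=3,fy=3,interpolation=2))
E
```

```text
clock: 6.35
position: [541.2, -283.3, 170.5]
orientation: [0.0, 0.912, -0.411, -0.0]
force: [-3.8, -4.6, 1.1]
opening: 0.147
gripper_force: 30.0
[-1.21628605  0.91662489  0.0431851 ]
```

View pics/w3.png

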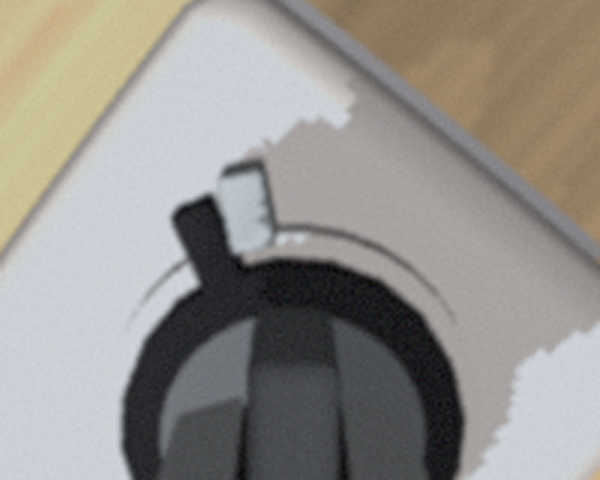

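The nose (crop 200,215) still sits against the lug, and the bar is about 23° past it (about 0.4 rad). Releasing and rising.

```bash
python3 -m creep '[[1,0,0,0,0,0,0],[1,0,0,0,0,0,0],[1,0,0,0,0,0,0],[1,0,0,0,0,0,0],[1,0,0,-0.5,0,0,0],[1,0,0,-0.8,0,0,0],[1,0,0,-0.8,0,0,0],[1,0,0,0,0,0,0]]'; python3 - <<'E'
from h import *
f=cams.grab_frame("wrist");cv2.imwrite("pics/w4.png",cv2.resize(f["image"][140:300,220:420],None,fx=3,fy=3,interpolation=2))
E
```

```text
clock: 7.4
position: [542.9, -283.0, 278.5]
orientation: [0.0, 0.911, -0.412, 0.002]
force: [0.6, -0.1, -0.0]
opening: 0.964
gripper_force: 0.0
```

View pics/w4.png

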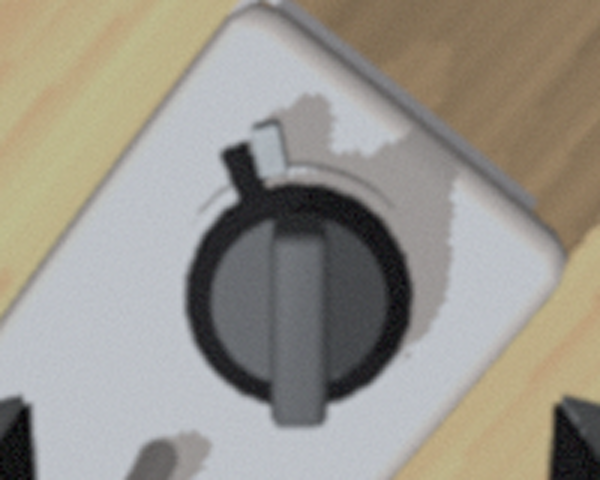

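The nose (crop 240,170) is at the lug (crop 268,150), the bar is about 23° clockwise of the nose, and the gripper is clear. Handing in.

```bash
python3 -c "
from bench import manip
print(manip.job_done())"
```

```text
the job is handed in; nothing more can be done
None
```

The larger canister's cap is home with its nose at the stop, and its grip has slipped about 0.4 rad (one click), judged from the wrist camera; I let go, left the smaller canister untouched and handed the job in at about 7.5 s, but the hand-in gave no verdict.

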